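# Load the big pill bottle into the crate and hold the surface thermometer on its cap

## Robot

A 6-joint arm with a two-finger parallel gripper is mounted at the origin on a cart in front of the work surface, level with it; the furniture and walls round the work are solid. World frame = base frame: x ahead of the robot, y to its left, z up, the work surface at z = 0. Lengths are in m, angles in rad, forces in N, time in s.
With the tool pointing down it reaches from about 0.35 to 0.85 m from the base axis. Payload 8.1 kg.
Tool frame: the origin (TCP) lies at the centre of the arm's flange, where the gripper is bolted on; the fingertips stand 186 mm ahead of it and the grasp point (between the pads) lies 167 mm ahead of it (robot.grasp_offset is the distance from the TCP to the grasp point, in m); z points along the fingers, y is the line along which they close (so a half turn about z gives the same grasp; the last joint's range is limited). The gripper opens to 93 mm and grips with 3 to 60 N. Pads are 15 mm wide; open, the fingers measure 128 mm over their backs; the gripper's body (75 mm by 188 mm) begins 65 mm behind the grasp point.
Start: joints at [-1.339, 0.13, 1.488, -0, 1.523, -0.085], TCP at [0.187, -0.57, 0.405] pointing down, gripper open.
Joint ranges: [-2.96, 2.96], [-0.89, 2.26], [0.02, 2.5], [-1.34, 4.48], [0, 2.73], [-2.66, 2.66]. Speed limits (rad/s): [2.39, 2.39, 2.79, 3.14, 3.14, 3.14].

## Interface

Orientations are given as a rotation vector (axis times angle).
In Python, from plant import robot gives the robot as it stands.
- The arm moves only by the tool drive_tool, never from a script. Its argument "moves" is one flat list of numbers, 7 for each row, row after row: the finger opening in mm, from 0 to 93, then the shift along the tool's x, y, z in mm, then the turn, a rotation vector about the tool's x, y, z in degrees. A call has 1 to 8 rows; each row shifts and turns the commanded pose from where the row before left it, along the tool's axes as they then stand; what a row does not reach is not made up. A row lasts 1/10 s, in which the tool goes at most 50 mm and 8.59 degrees, less where a joint would pass 70% of its speed; a pose out of reach is approached as far as the arm can. A call is refused whole if a number of a shift passes 50 or a number of a turn 8.59, either way. A call with a gripper value outside its range is refused whole. The fingers move at their own pace and stop on an object; "grip_force" is the grip in N (left out, the last holds). Time passes only in rows, so rows that do not move let the fingers close. It gives the time, the measured TCP pose, the force, the opening and the grip force at its end, in the units of the state.
- robot.read_state(): the state, without advancing time (a new reading comes with each control period).
- robot.read_camera(name): name is "side" or "top"; returns a dict with "color" (420x560x3 uint8, red, green, blue), "depth" (420x560 float32, m along the optical axis (not along the pixel's ray), 0 where there is no reading), "mtx" (3x3 intrinsics, pixels), "R" (3x3) and "t" (3): a world point X has camera coordinates R X + t. Camera axes: x right, y down, z forward; pixel columns grow to the right and rows downward; lengths in m; the calibration is good to about 2 mm. A picture is of the moment at which its call begins.
- robot.close_job(): hands the job in; it is judged then, once.
The state is a dict: "t": time; "q": joint angles; "dq": joint speeds; "joint_torque": joint torques, N m; "tool_pos": TCP position; "orientation": TCP orientation; "force": force on the tool from outside, world axes, zero at the start; "wrist_torque": the same for the moment, N m; "opening": finger opening in m; "gripper_force": force on a finger pad.
Only numpy, scipy, OpenCV 4.12 (cv2) and the standard library are available. Lean on these libraries where they do the work, as an engineer would, in place of code of your own. Each camera call takes 0.05 s, during which the arm holds its last target. There are 200 camera calls.

## Task

Stand the big pill bottle upright in the free cell of the wooden crate (the one with the cork pad) and let go of it; then take the probe thermometer out of its leaning stand and hold it upright on the bottle's cap, its sprung tip inside the ring of the sticker and pressed lightly, so that the tip is about half way in and never driven hard against its stop. Leave the three small bottles as they are. Finish while still holding the thermometer steady like that: do not put it down or let it go.

Things in the scene. Friction and masses are not known exactly. Their poses are not given: they have to be found in the camera images.
- big_bottle: The largest pill bottle, loose, about 0.16 kg (varies), 114 mm tall: round body 62 mm in diameter up to 95 mm, above it a round dark red cap 56 mm in diameter. It starts standing alone on the worktop, beside the crate. Origin: centre of its underside; z up along its axis.
- spot (a point): The marked spot on the big bottle's cap: centre of a round white 32 mm paper sticker printed with a black ring (28 mm outside, 24 mm inside diameter, dot at the centre), flat on the cap's top 114 mm above the bottle's underside and 10 mm off the bottle's axis (along the bottle's own +x). It goes wherever the bottle goes.
- crate: Low wooden crate, fixed, 155 x 155 x 45 mm; walls, floor and dividers 5 mm thick, dividers as high as the walls; 2 x 2 square cells of 70 mm (centres at x, y = +-37.5 mm in its frame). Three cells hold small bottles, one is free. Origin: centre of its underside on the worktop; z up, x and y along its sides.
- cork_pad: Square cork pad 60 x 60 x 2 mm, fixed on the floor of the free cell, at that cell's centre. Origin: centre of its underside, 5 mm above the worktop (its top is 7 mm above the worktop); z up.
- bottle_d: Small pill bottle with orange body, loose, 38 mm in diameter, 66 mm tall, in one cell of the crate. To be left alone. Origin: centre of its underside.
- bottle_j: Small white pill bottle, loose, 42 mm in diameter, 69 mm tall, in one cell of the crate. To be left alone. Origin: centre of its underside.
- bottle_g: Wide short white pill bottle, loose, 58 mm in diameter, 74 mm tall, in one cell of the crate. To be left alone. Origin: centre of its underside.
- stand: Grey holder, fixed: base 66 x 60 x 12 mm with a socket block 38 mm (x) x 47 mm (y); its through-hole, 14.5 mm wide and 40 mm deep, leans 0.26 rad towards the stand's own -x (robot's side). Centre of the hole's mouth at (-12, 0, 95) mm in its frame. Origin: centre of the base's underside on the worktop; z up.
- probe: Thermometer, loose, 0.11 kg. Origin: on its axis at the handle's underside; z up the handle. White handle 30 (x) x 24 (y) x 100 mm (z), best gripped across y, 65 mm up. Below: shank 10 mm thick to z = -58 mm, then sprung foot 10 mm wide, face at z = -74 mm. Starts in the stand, handle resting on the hole's mouth, leaning 0.26 rad (2 mm play round the shank); draw it out 80 mm along its axis.
- foot (a point): Centre of the contact face of the thermometer's sprung tip (z = -74 mm in the probe's frame with the tip out); the shank hides it in the stand.
- probe_tip (a joint): How far the sprung tip is pushed into the shank, in m: 0 out (free), 0.012 fully in (hard stop). Spring 250 N/m with preload: about 0.75 N at 0, 2.3 N half way (0.006), 3.8 N at the stop.
Things that resemble listed ones, but are neither listed nor needed, are in the scene too. Leave any orange look-alike of the stand alone.

How it is judged:
On the way, in this order (a step that is already met when the one before it is completed fails the run):
1. the big bottle stands upright on the cork pad in the free cell, let go of, the thermometer still in its stand (horizontal distance between big_bottle and cork_pad below 0.011 m and z of big_bottle in the frame of cork_pad between -0.002 and 0.006 m and angle between big_bottle's own z axis and vertical below 0.08 rad and contact force between the fingers and big_bottle below 0.05 N and distance of probe from where it was at the start of the episode below 0.03 m), for 0.2 s.
2. the thermometer is drawn out of its stand by the gripper (contact force between the fingers and probe above 1 N and contact force between probe and stand below 0.05 N and distance of probe from where it was at the start of the episode above 0.075 m), for 0.1 s.
At the end, for the whole second after the job is handed in: Big bottle upright on the pad (11 mm), let go; thermometer held only by the fingers, still, upright within 0.1 rad, tip centre within 7 mm of the spot, pushed in 2.5 to 9.5 mm with 0.8 to 5 N on the cap; small bottles upright within 15 mm of their starts (horizontal distance between big_bottle and cork_pad below 0.011 m and z of big_bottle in the frame of cork_pad between -0.002 and 0.006 m and angle between big_bottle's own z axis and vertical below 0.08 rad and contact force between the fingers and probe above 1 N and contact force between probe and stand below 0.05 N and contact force between the fingers and big_bottle below 0.05 N and contact force between probe and crate below 0.05 N and horizontal distance between foot and spot below 0.007 m and angle between each of probe, bottle_d, bottle_j, bottle_g's own z axis and vertical below 0.1 rad and value of joint probe_tip between 0.0025 and 0.0095 m and contact force between probe and big_bottle between 0.8 and 5 N and linear speed of probe below 0.01 m/s and height (world z) of probe above 0.15 m and distance of each of bottle_d, bottle_j, bottle_g from where it was at the start of the episode below 0.015 m); the arm keeps its last pose, push and grip.
It fails at once if the thermometer is pressed hard on the bottle (over 10 N) (contact force between probe and big_bottle above 10 N).
It fails at once if the big bottle is tipped (over 0.6 rad) (angle between big_bottle's own z axis and vertical above 0.6 rad).
It fails at once if a small bottle is knocked over or taken away (distance of bottle_d from where it was at the start of the episode above 0.04 m or angle between bottle_d's own z axis and vertical above 0.5 rad).
It fails at once if a small bottle is knocked over or taken away (distance of bottle_j from where it was at the start of the episode above 0.04 m or angle between bottle_j's own z axis and vertical above 0.5 rad).
It fails at once if a small bottle is knocked over or taken away (distance of bottle_g from where it was at the start of the episode above 0.04 m or angle between bottle_g's own z axis and vertical above 0.5 rad).
It also fails if it takes over 51 s, if anything falls off the work surface, if the arm or the gripper's body presses on something with over 40 N, if the wrist force passes 120 N, or if a joint passes its speed limit or range.

## Working session

There is one attempt and no reset: what is moved stays moved. The work goes in short steps, Python scripts to look and compute and a tool call to move; the robot and the scene stay as the last step left them, time stands still between calls to the robot, and variables do not carry over. Pictures are saved under pics/ and viewed, at most 12 in all, crops included, and the job is handed in when it is done.

Besides the shell and the picture viewer there is one more tool, called after ">>>" as name(argument=value, ...) on one line, values as JSON. drive_tool: Moves the arm, as the interface text tells. Its arguments: {"type":"object","properties":{"moves":{"type":"array","items":{"type":"number"}},"grip_force":{"type":"number"}},"required":["moves"]}

```bash
mkdir -p pics; ls; cat > h.py <<'E'
import numpy as np, cv2
from plant import robot
from scipy.spatial.transform import Rotation as Ro
def shot(cam):
    c=robot.read_camera(cam); np.savez(''+cam+'.npz',**c); return c
def load(cam): return dict(np.load(''+cam+'.npz'))
def cloud(c):
    d=c['depth']; v,u=np.indices(d.shape); K=c['mtx']
    P=np.stack([(u-K[0,2])/K[0,0]*d,(v-K[1,2])/K[1,1]*d,d],-1)
    W=(P-c['t'])@c['R']; W[d==0]=np.nan; return W
def save(name,im,s=1):
    cv2.imwrite('pics/'+name,cv2.resize(im[...,::-1],None,fx=s,fy=s,interpolation=cv2.INTER_CUBIC))
def st():
    s=robot.read_state(); R=Ro.from_rotvec(s['orientation']).as_matrix()
    return s,R
E
python3 - <<'E'
from h import *
for c in ('top','side'):
    k=shot(c); save(c+'0.png',k['color'],1.4); print(k['mtx'],-k['R'].T@k['t'],k['R'])
s,R=st();print(R,s['t'],s['opening'])
E
```

```text
pics
[[426.33320924   0.         278.56727656]
 [  0.         426.33320924 208.26070644]
 [  0.           0.           1.        ]] [0.3254924  0.16897657 0.94097864] [[-0.01445229 -0.99976841  0.01594542]
 [-0.99526712  0.01285095 -0.09632344]
 [ 0.09609621 -0.01726205 -0.99522236]]
[[423.83629464   0.         279.59952846]
 [  0.         423.83629464 206.1290061 ]
 [  0.           0.           1.        ]] [ 0.32180786 -0.62424876  0.54006926] [[ 0.9944812  -0.10222224  0.02361667]
 [-0.03013303 -0.49391698 -0.86898677]
 [ 0.10049445  0.86347937 -0.49427142]]
[[ 9.50252378e-01  3.11480782e-01 -3.74923000e-04]
 [ 3.11480977e-01 -9.50251073e-01  1.58055490e-03]
 [ 1.36041492e-04 -1.61870743e-03 -9.99998681e-01]] 0.1 0.09309523307268085
```

View pics/top0.png

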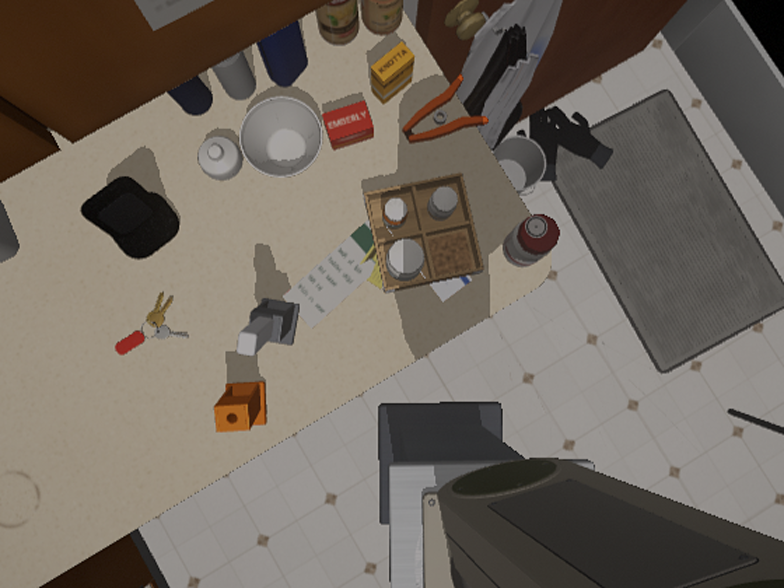

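View pics/side0.png

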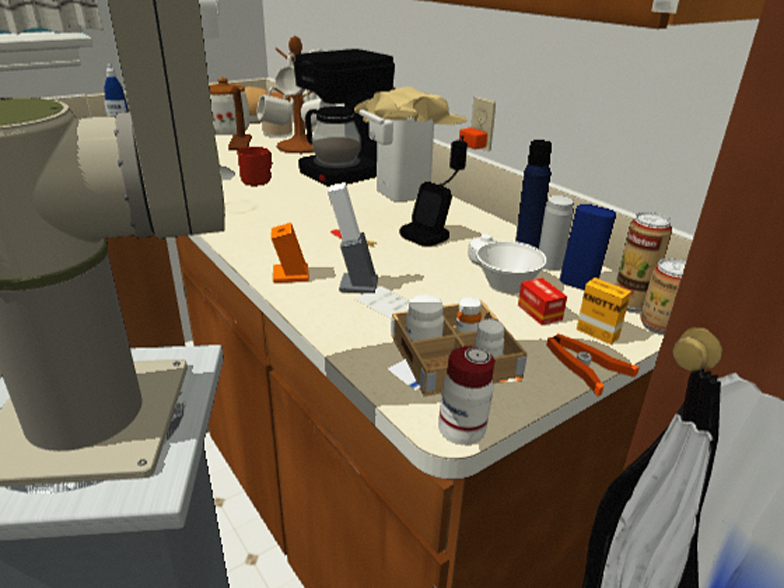

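The top view shows the red-capped big bottle at (537,232), the crate's free corked cell at (450,253), and the grey stand with the white handle at (270,325). The orange one at (240,405) is the look-alike and isn't needed. I'll measure these and crop in.

```bash
python3 - <<'E'
from h import *
t=load('top');W=cloud(t);im=t['color'].astype(int)
np.set_printoptions(precision=4,suppress=True)
Wf=W.reshape(-1,3); C=im.reshape(-1,3)
v,u=[a.ravel() for a in np.indices(t['depth'].shape)]
# cap top
m=(abs(u-384)<30)&(abs(v-166)<35)&(Wf[:,2]>.108)&(Wf[:,2]<.12)
p=Wf[m]; (cx,cy),r=cv2.minEnclosingCircle((p[:,:2]*1000).astype(np.float32)); print('cap',cx,cy,r,np.median(p[:,2]),len(p),p[:,:2].mean(0))
w=m&(C.min(1)>110); print('sticker',w.sum(), Wf[w].mean(0), cv2.minEnclosingCircle((Wf[w][:,:2]*1000).astype(np.float32)))
# crate rim
m=(u>255)&(u<350)&(v>120)&(v<212)&(Wf[:,2]>.038)&(Wf[:,2]<.05)
print('crate',cv2.minAreaRect((Wf[m][:,:2]*1000).astype(np.float32)),m.sum(),np.median(Wf[m][:,2]))
# pad
m=(u>300)&(u<345)&(v>160)&(v<205)&(Wf[:,2]<.014)&(Wf[:,2]>-0.005)
print('pad',Wf[m].mean(0),m.sum(),np.median(Wf[m][:,2]))
# table
m=(u>100)&(u<150)&(v>270)&(v<320);print('table',np.nanmedian(Wf[m][:,2]))
for n,(a,b) in dict(d=(282,151),j=(316,144),g=(290,184)).items():
    m=(abs(u-a)<18)&(abs(v-b)<20)&(Wf[:,2]>.06)&(Wf[:,2]<.08);print(n,cv2.minEnclosingCircle((Wf[m][:,:2]*1000).astype(np.float32)),np.median(Wf[m][:,2]))
# handle
for nm in('top','side'):
    t=load(nm);Wc=cloud(t);i=t['color'].astype(int)
    reg=(abs(Wc[...,0]-.42)<.3)&(Wc[...,2]>.10)&(Wc[...,2]<.23)&(i.min(-1)>90)
    g=np.zeros_like(reg)
    if nm=='top': g[215:260,160:200]=1
    else: g[125:175,228:260]=1
    q=Wc[reg&g]; print(nm,len(q),q.min(0),q.max(0))
    for z in np.arange(.1,.22,.01):
        k=q[abs(q[:,2]-z)<.005]
        if len(k)>3: print(round(z,3),len(k),k.mean(0),k.min(0)[:2],k.max(0)[:2])
t=load('top')['color'];s=load('side')['color']
a=cv2.resize(t[200:320,140:300],(640,480),interpolation=2)
save('c1.png',a)
a=cv2.resize(t[115:215,250:410],(768,480),interpolation=2)
save('c2.png',a)
E
```

```text
cap 486.44317626953125 -57.708473205566406 28.009490966796875 0.11396684123834389 609 [ 0.486  -0.0572]
sticker 0 [nan nan nan] ((0.0, 0.0), 0.0)
crate ((504.6619873046875, 101.65999603271484), (156.33018493652344, 156.89895629882812), 11.306741714477539) 1077 0.044080804747211925
pad [0.4704 0.0529 0.0057] 1350 0.006140189214461956
table 0.00025132054870354254
d ((533.4944458007812, 144.7345428466797), 17.54766082763672) 0.07020889734719106
j ((546.8944091796875, 71.35819244384766), 19.357791900634766) 0.07417738593663403
g ((460.9427795410156, 130.81150817871094), 26.286136627197266) 0.07858535253513824
top 239 [0.32   0.3133 0.1002] [0.3737 0.3493 0.1972]
0.1 4 [0.3687 0.3158 0.1007] [0.3638 0.3133] [0.3737 0.3191]
0.19 207 [0.3356 0.3363 0.1913] [0.32   0.3238] [0.3516 0.3493]
0.2 17 [0.344  0.3338 0.1954] [0.3373 0.3265] [0.3479 0.3403]
side 548 [0.3201 0.3058 0.1001] [0.3729 0.3479 0.1959]
0.1 27 [0.3572 0.322  0.1026] [0.3421 0.3058] [0.3729 0.3289]
0.11 50 [0.3567 0.3231 0.1102] [0.3399 0.3185] [0.3721 0.3354]
0.12 55 [0.3539 0.3239 0.1202] [0.3376 0.3173] [0.3698 0.3375]
0.13 54 [0.3517 0.3244 0.1302] [0.3353 0.3177] [0.3675 0.3407]
0.14 57 [0.3486 0.3252 0.1403] [0.3309 0.3194] [0.3652 0.3416]
0.15 51 [0.3446 0.3246 0.1501] [0.3288 0.3181] [0.3601 0.3346]
0.16 63 [0.344  0.3254 0.1602] [0.3244 0.3191] [0.3603 0.3432]
0.17 56 [0.3398 0.327  0.1702] [0.3223 0.3206] [0.3559 0.3435]
0.18 57 [0.3384 0.3267 0.1799] [0.3201 0.3216] [0.3534 0.3387]
0.19 72 [0.3367 0.3305 0.1902] [0.3202 0.3214] [0.3513 0.3479]
0.2 6 [0.3456 0.3353 0.1954] [0.3417 0.3272] [0.349  0.3429]<stdin>:9: RuntimeWarning: Mean of empty slice.
  ret = um.true_divide(
```

View pics/c2.png

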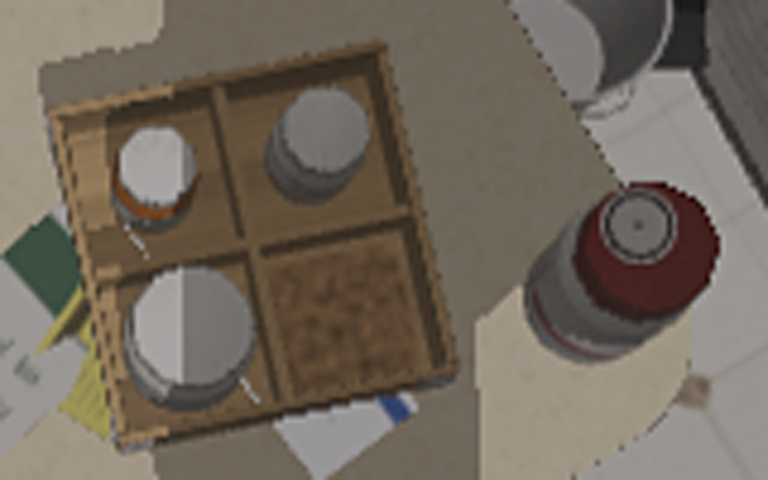

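View pics/c1.png

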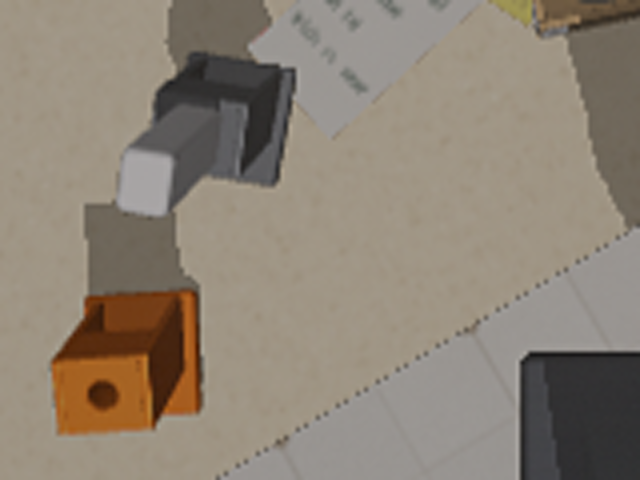

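The crops confirm the targets. The big bottle's sticker centre is at c2 (637,225), the corked cell is the lower right one, and the grey stand holds the white handle (top face c1 (146,182)). The orange look-alike's hole is empty. Next I'll fit the handle box and plan the approach.

```bash
cat >> h.py <<'E'
def rows(g,tp,Rt,n):
    """n rows from present measured pose to TCP tp with matrix Rt (shift in axes before the row's turn)"""
    s,R=st(); p=s['tool_pos']; d=(np.array(tp)-p)/n
    rv=(Ro.from_matrix(R).inv()*Ro.from_matrix(Rt)).as_rotvec()/n; Rk=Ro.from_matrix(R); o=[]
    for k in range(n):
        a=Rk.inv().apply(d)*1000; o.append([g,*np.round(a,1),*np.round(np.degrees(rv),2)]); Rk=Rk*Ro.from_rotvec(rv)
    for r in o: print(', '.join('%g'%x for x in r)+',')
def down(ang):
    """tool pointing down, tool y at world angle ang deg"""
    a=np.radians(ang); y=np.array([np.cos(a),np.sin(a),0]); z=np.array([0,0,-1.]); return np.stack([np.cross(y,z),y,z],1)
def ray(c,u,v,z):
    K=c['mtx']; d=c['R'].T@np.array([(u-K[0,2])/K[0,0],(v-K[1,2])/K[1,1],1]); o=-c['R'].T@c['t']; return o+d*(z-o[2])/d[2]
E
python3 - <<'E'
from h import *
from scipy.optimize import least_squares
np.set_printoptions(precision=4,suppress=True)
t=load('top'); print('spot',ray(t,382.7,161.9,.114))
pts=[]
for nm in('top','side'):
    t=load(nm);Wc=cloud(t);i=t['color'].astype(int)
    g=np.zeros(Wc.shape[:2],bool)
    if nm=='top': g[215:260,160:200]=1
    else: g[125:175,228:260]=1
    pts.append(Wc[g&(Wc[...,2]>.112)&(Wc[...,2]<.22)&(i.max(-1)-i.min(-1)<40)])
def fit(P):
    h=np.array([.015,.012,.05])
    def loc(p):
        R=Ro.from_euler('ZY',[p[3],-p[4]]).as_matrix()
        return (P-p[:3])@R-np.array([0,0,.05])
    def f(p):
        q=np.abs(loc(p))-h; return np.linalg.norm(np.maximum(q,0),axis=1)+np.minimum(q.max(1),0)
    r=least_squares(f,[.362,.325,.1,-.2,.26],loss='soft_l1',f_scale=.001); return r.x,np.sqrt(np.mean(f(r.x)**2))
print(fit(pts[0])); print(fit(pts[1])); print(fit(np.vstack(pts)))
s=st()[0]; print(s['force'])
B=[.4864,-.0575]
rows(93,[*B,.35],down(-33.7),13)
E
```

```text
spot [ 0.4948 -0.0526  0.114 ]
(array([ 0.3597,  0.3325,  0.095 , -0.1744,  0.2611]), np.float64(0.0008511008121039406))
(array([ 0.3592,  0.3332,  0.0956, -0.2007,  0.2577]), np.float64(0.0015151705506592774))
(array([ 0.3597,  0.3329,  0.0951, -0.1857,  0.2606]), np.float64(0.001278921047685627))
[0.3901 0.3375 0.2612]
93, 34.2, -30.3, 4.2, -0.01, -0, -2.93,
93, 35.7, -28.5, 4.2, -0.01, -0, -2.93,
93, 37.1, -26.6, 4.2, -0.01, -0, -2.93,
93, 38.4, -24.7, 4.2, -0.01, -0, -2.93,
93, 39.6, -22.7, 4.2, -0.01, -0, -2.93,
93, 40.7, -20.6, 4.2, -0.01, -0, -2.93,
93, 41.7, -18.5, 4.2, -0.01, -0, -2.93,
93, 42.6, -16.4, 4.2, -0.01, -0, -2.93,
93, 43.4, -14.2, 4.2, -0.01, -0, -2.93,
93, 44.1, -11.9, 4.2, -0.01, -0, -2.93,
93, 44.6, -9.6, 4.1, -0.01, -0, -2.93,
93, 45.1, -7.3, 4.1, -0.01, -0, -2.93,
93, 45.4, -5, 4.1, -0.01, -0, -2.93,
```

>>> drive_tool(moves=[93, 34, -30, 0, 0, 0, -3, 93, 36, -28.5, 0, 0, 0, -3, 93, 37, -26.5, 0, 0, 0, -3, 93, 38.5, -24.5, 0, 0, 0, -3, 93, 39.5, -22.5, 0, 0, 0, -3, 93, 41, -20.5, 0, 0, 0, -3, 93, 42, -18.5, 0, 0, 0, -3, 93, 42.5, -16.5, 0, 0, 0, -3], grip_force=20)

```text
t: 0.9
tool_pos: [0.3711, -0.2528, 0.4045]
orientation: [-2.93, -1.132, -0.0]
force: [1.2, -0.9, 0.5]
opening: 0.0929
gripper_force: 0.0
```

```bash
python3 - <<'E'
from h import *
rows(93,[.4864,-.0575,.35],down(-33.7),6)
E
```

```text
93, 36.1, -11.2, 9.1, -0, -0, -2.34,
93, 36.5, -9.7, 9.1, -0, -0, -2.34,
93, 36.9, -8.2, 9.1, -0, -0, -2.34,
93, 37.2, -6.7, 9.1, -0, -0, -2.34,
93, 37.4, -5.1, 9.1, -0, -0, -2.34,
93, 37.6, -3.6, 9.1, -0, -0, -2.34,
```

>>> drive_tool(moves=[93, 36, -11, 9, 0, 0, -2.3, 93, 36.5, -9.7, 9, 0, 0, -2.3, 93, 37, -8.2, 9, 0, 0, -2.3, 93, 37, -6.7, 9, 0, 0, -2.3, 93, 37.4, -5, 9, 0, 0, -2.3, 93, 37.6, -3.6, 9, 0, 0, -2.3, 93, 0, 0, 0, 0, 0, 0])

```text
t: 1.6
tool_pos: [0.4874, -0.0567, 0.3488]
orientation: [-2.768, -1.48, 0.002]
force: [-0.4, -1.4, -0.8]
opening: 0.0932
gripper_force: 0.0
```

```bash
python3 - <<'E'
from h import *
rows(93,[.4864,-.0575,.241],down(-33.7),4)
E
```

```text
93, -0.3, 0, 27, -0.04, -0, -0.01,
93, -0.3, -0, 27, -0.04, -0, -0.01,
93, -0.3, -0, 27, -0.04, -0, -0.01,
93, -0.3, -0.1, 27, -0.04, -0, -0.01,
```

>>> drive_tool(moves=[93, -0.3, 0, 27, 0, 0, 0, 93, -0.3, 0, 27, 0, 0, 0, 93, -0.3, 0, 27, 0, 0, 0, 93, -0.3, 0, 27, 0, 0, 0, 93, 0, 0, 0, 0, 0, 0, 50, 0, 0, 0, 0, 0, 0, 50, 0, 0, 0, 0, 0, 0, 50, 0, 0, 0, 0, 0, 0], grip_force=20)

```text
t: 2.4
tool_pos: [0.4868, -0.0614, 0.2447]
orientation: [2.773, 1.473, 0.004]
force: [0.6, -0.4, -0.0]
opening: 0.0737
gripper_force: 0.0
```

>>> drive_tool(moves=[50, 0, 0, 0, 0, 0, 0, 50, 0, 0, 0, 0, 0, 0, 50, 0, 0, 0, 0, 0, 0])

```text
t: 2.7
tool_pos: [0.4864, -0.0611, 0.2438]
orientation: [2.774, 1.473, 0.002]
force: [-1.3, 0.7, 6.5]
opening: 0.0609
gripper_force: 20.0
```

>>> drive_tool(moves=[50, 0, 0, -10, 0, 0, 0, 50, 0, 0, -20, 0, 0, 0, 50, 0, 0, -25, 0, 0, 0, 50, 0, 0, -25, 0, 0, 0, 50, 0, 0, 0, 0, 0, 0, 50, 0, 0, 0, 0, 0, 0])

```text
t: 3.3
tool_pos: [0.4861, -0.0611, 0.3231]
orientation: [2.774, 1.473, 0.001]
force: [-0.1, 0.1, -2.1]
opening: 0.0609
gripper_force: 19.9
```

```bash
python3 - <<'E'
from h import *
np.set_printoptions(precision=4,suppress=True)
s,R=st();print(s['tool_pos'],R,s['wrist_torque'],s['force'])
t=shot('top');k=shot('side');save('lift.png',np.hstack([t['color'][80:300,250:450],k['color'][130:350,220:420]]),1.8)
W=cloud(t);m=(abs(W[...,0]-.487)<.06)&(abs(W[...,1]+.06)<.06)&(W[...,2]>.17)&(W[...,2]<.205)
p=W[m];print(len(p),p.mean(0),cv2.minEnclosingCircle((p[:,:2]*1000).astype(np.float32)))
E
```

```text
[ 0.4861 -0.0611  0.3231] [[ 0.5599  0.8286  0.0012]
 [ 0.8286 -0.5599 -0.0003]
 [ 0.0004  0.0012 -1.    ]] [-0.0287 -0.0174 -0.0152] [-0.1052  0.0984 -2.0708]
59 [ 0.4984 -0.0382  0.1895] ((496.7161865234375, -42.785438537597656), 15.435206413269043)
```

View pics/lift.png

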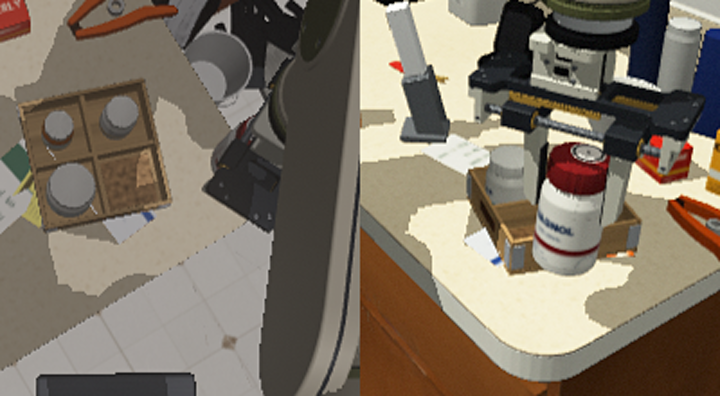

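The bottle is held clear of the worktop and upright, at lift.png right (575,210). Before placing it I'll measure its position in the hand.

```bash
cat >> h.py <<'E'
from scipy.optimize import least_squares
def cyl(cam,xy,z0,z1,r,red=False,rad=.045):
    W=cloud(cam); i=cam['color'].astype(int)
    m=(np.hypot(W[...,0]-xy[0],W[...,1]-xy[1])<rad)&(W[...,2]>z0)&(W[...,2]<z1)
    if red: m&=(i[...,0]>1.8*i[...,1])&(i[...,0]>35)
    P=W[m][:,:2]
    f=lambda c:np.hypot(*(P-c).T)-r
    o=least_squares(f,xy,loss='soft_l1',f_scale=.001); return o.x,len(P),np.median(abs(o.fun)),np.nanmax(W[m][:,2])
E
python3 - <<'E'
from h import *
k=load('side')
print(cyl(k,[.486,-.058],.176,.190,.028,True))
for z in(.09,.10,.115,.13): print(cyl(k,[.486,-.058],z,z+.015,.031))
s=load('top')
print(cyl(k,[.504+.044,.102-.029],.05,.068,.021,False,.03))
W=cloud(k);m=(W[...,2]>.038)&(W[...,2]<.05)&(abs(W[...,0]-.5)<.12)&(abs(W[...,1]-.1)<.12);print(W[m].min(0),W[m].max(0))
# top cam spot on cap via side
E
```

```text
(array([ 0.48842861, -0.05788563]), 259, np.float64(0.0005493547826917813), np.float64(0.18994025533324882))
(array([ 0.48436621, -0.05657978]), 258, np.float64(0.0004667877066222327), np.float64(0.10495239361209238))
(array([ 0.48484243, -0.05682644]), 264, np.float64(0.0004944058732343076), np.float64(0.11499709913809089))
(array([ 0.48552491, -0.05710817]), 271, np.float64(0.000446645319472673), np.float64(0.12997677312725295))
(array([ 0.48612842, -0.05743136]), 321, np.float64(0.0006277534980627837), np.float64(0.14493501502563186))
  return _methods._mean(a, axis=axis, dtype=dtype,
  ret = ret.dtype.type(ret / rcount)
Traceback (most recent call last):
  File "h.py", line 35, in cyl
    o=least_squares(f,xy,loss='soft_l1',f_scale=.001); return o.x,len(P),np.median(abs(o.fun)),np.nanmax(W[m][:,2])
                                                                                               ~~~~~~~~~^^^^^^^^^^^
ValueError: zero-size array to reduction operation fmax which has no identity
```

```bash
python3 - <<'E'
from h import *
k=load('side');t=load('top')
print(k['R'],k['t'])
for z in(.046,.054,.062): print('g',cyl(k,[.461,.131],z,z+.01,.029,False,.034))
W=cloud(k);m=(W[...,2]>.052)&(W[...,2]<.08)&(abs(W[...,0]-.5)<.1)&(abs(W[...,1]-.1)<.1)
for n,c,r in(('d',[.534,.145],.019),('j',[.548,.072],.021)):
  for z in (.05,.06):
    try: print(n,cyl(k,c,z,z+.01,r,False,.03))
    except Exception as e: print(n,'none')
# tall blue cylinder/others: tilt check via 3D PCA of silhouettes
for uv in((398,170),(420,172),(460,180)):
    u,v=uv; P=W[v-25:v+25,u-3:u+3].reshape(-1,3);print(np.nanmean(P,0))
    for dv in(-25,0,25): print(W[v+dv,u])
E
```

```text
[[ 0.9944812  -0.10222224  0.02361667]
 [-0.03013303 -0.49391698 -0.86898677]
 [ 0.10049445  0.86347937 -0.49427142]] [-0.39659861  0.17068302  0.77362683]
g (array([0.46164264, 0.13264485]), 93, np.float64(0.0007027089482981239), np.float64(0.05594224931826578))
g (array([0.46287337, 0.134752  ]), 106, np.float64(0.0012913976372728782), np.float64(0.06351648165589388))
g (array([0.46313312, 0.13512045]), 71, np.float64(0.0009956924610847878), np.float64(0.07192064803456338))
d none
d none
j none
j none
[0.69176274 0.23330594 0.14344332]
[0.74349874 0.37435645 0.14076163]
[0.7530011  0.3686415  0.07182942]
[ 0.54725845 -0.12000524  0.26361813]
[0.77935276 0.29881393 0.09886065]
[0.78511586 0.3346616  0.15030742]
[0.78013539 0.29736925 0.09857571]
[0.78845767 0.28640289 0.03315202]
[0.83538124 0.20898809 0.1190437 ]
[0.84312525 0.24513098 0.16506733]
[0.83338337 0.20341545 0.12094496]
[0.84939944 0.20288242 0.05473468]
  return _methods._mean(a, axis=axis, dtype=dtype,
  ret = ret.dtype.type(ret / rcount)
```

```bash
python3 - <<'E'
from h import *
s,R=st()
rows(50,[.4688,.0581,.3231],R@Ro.from_rotvec([-.0466,.013,0]).as_matrix(),6)
E
```

```text
50, 14.9, -13.4, -0.3, -0.44, 0.12, -0,
50, 14.9, -13.4, -0.4, -0.44, 0.12, -0,
50, 14.9, -13.4, -0.4, -0.44, 0.12, -0,
50, 14.9, -13.4, -0.5, -0.44, 0.12, -0,
50, 14.9, -13.4, -0.6, -0.44, 0.12, -0,
50, 14.9, -13.4, -0.6, -0.44, 0.12, -0,
```

>>> drive_tool(moves=[50, 15, -13.4, -0.5, -0.44, 0.12, 0, 50, 15, -13.4, -0.5, -0.44, 0.12, 0, 50, 15, -13.4, -0.5, -0.44, 0.12, 0, 50, 15, -13.4, -0.5, -0.44, 0.12, 0, 50, 15, -13.4, -0.5, -0.44, 0.12, 0, 50, 15, -13.4, -0.5, -0.44, 0.12, 0, 50, 0, 0, 0, 0, 0, 0, 50, 0, 0, 0, 0, 0, 0])

```text
t: 4.2
tool_pos: [0.4693, 0.0586, 0.3234]
orientation: [2.743, 1.459, 0.047]
force: [-0.9, 0.5, -0.4]
opening: 0.0609
gripper_force: 19.9
```

```bash
python3 - <<'E'
from h import *
s,R=st();print(s['tool_pos'],np.round(R,4),s['force'])
t=shot('top');k=shot('side')
c=[.475,.0576]
print(cyl(k,c,.176,.190,.028,True))
for z in(.085,.10,.115,.13): print(cyl(k,c,z,z+.015,.031,False,.04))
save('over.png',np.hstack([t['color'][100:300,230:430],k['color'][110:310,240:440]]),1.9)
E
```

```text
[0.46926462 0.05859896 0.3233809 ] [[ 0.5586  0.8283  0.0429]
 [ 0.8294 -0.5585 -0.0157]
 [ 0.011   0.0443 -0.999 ]] [-0.87592784  0.45633681 -0.36996134]
(array([0.47826412, 0.05894462]), 191, np.float64(0.0006223171149105297), np.float64(0.18997954403351971))
(array([0.47796398, 0.05920673]), 207, np.float64(0.0006364140049616579), np.float64(0.09998418226162337))
(array([0.47789463, 0.05875472]), 211, np.float64(0.000579716278132518), np.float64(0.11495499049719966))
(array([0.47790049, 0.05893712]), 225, np.float64(0.0005595656231083754), np.float64(0.129951507343107))
(array([0.47787408, 0.05895138]), 238, np.float64(0.0007414265783729605), np.float64(0.1449644546974142))
```

View pics/over.png

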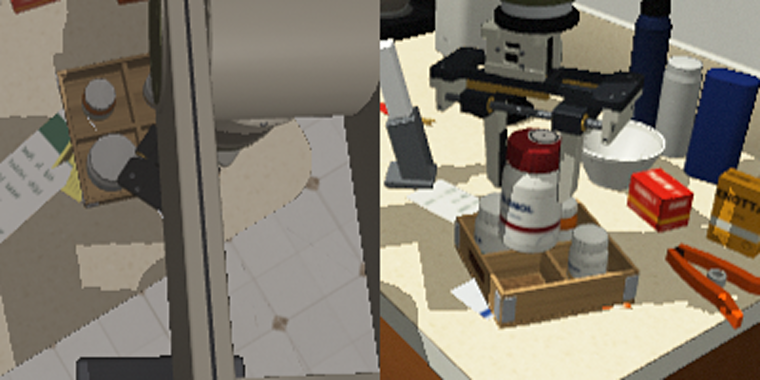

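The bottle now hangs upright over the free cell (over.png right (532,190)). I'll cross-check the crate position in the same side view.

```bash
python3 - <<'E'
from h import *
k=load('side')
for z in(.046,.053): print('j',cyl(k,[.5485,.0725],z,z+.012,.021,False,.03))
W=cloud(k);u,v=np.indices(W.shape[:2])[::-1]
# crate outer -y wall plane and +x wall plane, crate axes
a=np.radians(11.3);ex=np.array([np.cos(a),np.sin(a)]);ey=np.array([-ex[1],ex[0]])
q=(W[...,:2]-[.5047,.1017]); X=q@ex;Y=q@ey;Z=W[...,2]
m=(abs(X)<.07)&(abs(Y+.0775)<.008)&(Z>.008)&(Z<.038); p=np.polyfit(X[m],Y[m],1);print('-y wall',np.median(Y[m]),p,m.sum())
m=(abs(Y)<.07)&(abs(X-.0775)<.008)&(Z>.008)&(Z<.038); print('+x wall',m.sum(),np.median(X[m]) if m.any() else 0)
m=(Z>.043)&(Z<.05)&(abs(X)<.09)&(abs(Y)<.09)
print('rim X',np.percentile(X[m],[1,99]),'Y',np.percentile(Y[m],[1,99]))
b=np.array([.4779,.0589])-[.5047,.1017];print('bottle in crate',b@ex,b@ey)
E
```

```text
j (array([0.54901577, 0.07440193]), 129, np.float64(0.0010614032752557859), np.float64(0.057906131265276356))
j (array([0.54905617, 0.07593998]), 103, np.float64(0.0009093281437645429), np.float64(0.06498402594512971))
-y wall -0.07617818665746168 [ 0.00505175 -0.07618951] 762
+x wall 114 0.07341946927661806
rim X [-0.07710801  0.07794825] Y [-0.07778336  0.07591317]
bottle in crate -0.034666967822629034 -0.03671895072009555
```

>>> drive_tool(moves=[50, -1.4, -2, 0, 0, 0, 0, 50, -0.2, -0.7, 15, 0, 0, 0, 50, -0.2, -0.7, 15, 0, 0, 0, 50, -0.2, -0.7, 15, 0, 0, 0, 50, -0.2, -0.6, 14, 0, 0, 0, 50, 0, 0, 0, 0, 0, 0, 50, 0, 0, 0, 0, 0, 0])

```text
t: 5.0
tool_pos: [0.4672, 0.0582, 0.2654]
orientation: [2.744, 1.457, 0.05]
force: [1.1, -0.1, -1.0]
opening: 0.0611
gripper_force: 19.9
```

```bash
python3 - <<'E'
from h import *
s,R=st();print(s['tool_pos'],s['force'],s['wrist_torque'])
k=shot('side')
c=[.475,.0576]
print(cyl(k,c,.119,.131,.028,True))
for z in(.06,.075): print(cyl(k,c,z,z+.015,.031,False,.04))
for z in(.046,.053): print('j',cyl(k,[.5485,.0725],z,z+.012,.021,False,.03))
E
```

```text
[0.46721959 0.05815298 0.26542081] [ 1.07108355 -0.13237319 -1.02980338] [-0.01909945  0.03527369 -0.02435679]
(array([0.47621558, 0.05904588]), 145, np.float64(0.0005596287663440676), np.float64(0.13094132278849213))
(array([0.47589267, 0.05890944]), 193, np.float64(0.0005849332700212234), np.float64(0.07485657416411051))
(array([0.47563303, 0.05886305]), 224, np.float64(0.0007150331926937051), np.float64(0.08999580006250722))
j (array([0.54908235, 0.07472898]), 126, np.float64(0.001159731631473376), np.float64(0.05751524337921443))
j (array([0.54884804, 0.07599072]), 104, np.float64(0.0009010301901212318), np.float64(0.06495024120070048))
```

>>> drive_tool(moves=[50, -0.1, -0.2, 6, 0, 0, 0, 50, -0.1, -0.2, 4, 0, 0, 0, 50, 0, -0.1, 2, 0, 0, 0, 50, 0, 0, 1.5, 0, 0, 0, 50, 0, 0, 0, 0, 0, 0, 50, 0, 0, 0, 0, 0, 0])

```text
t: 5.65
tool_pos: [0.4674, 0.0583, 0.252]
orientation: [2.743, 1.457, 0.051]
force: [0.3, -0.0, -1.7]
opening: 0.0611
gripper_force: 19.9
```

>>> drive_tool(moves=[50, 0, 0, 1, 0, 0, 0, 50, 0, 0, 1, 0, 0, 0, 50, 0, 0, 0, 0, 0, 0, 50, 0, 0, 0, 0, 0, 0])

```text
t: 6.05
tool_pos: [0.4677, 0.0584, 0.2504]
orientation: [2.743, 1.457, 0.052]
force: [-0.8, 1.2, 3.0]
opening: 0.0613
gripper_force: 20.0
```

>>> drive_tool(moves=[66, 0, 0, 0, 0, 0, 0, 72, 0, 0, 0, 0, 0, 0, 93, 0, 0, 0, 0, 0, 0, 93, 0, 0, 0, 0, 0, 0, 93, 0, 0, 0, 0, 0, 0, 93, 0, 0, 0, 0, 0, 0])

```text
t: 6.65
tool_pos: [0.4674, 0.0582, 0.2499]
orientation: [2.743, 1.457, 0.051]
force: [0.5, -0.6, 0.5]
opening: 0.0924
gripper_force: 0.0
```

```bash
python3 - <<'E'
from h import *
s,R=st();print(s['tool_pos'],s['opening'])
k=shot('side')
c=[.475,.0576]
print(cyl(k,c,.107,.118,.028,True))
for z in(.06,.075): print(cyl(k,c,z,z+.015,.031,False,.04))
# straight up to clear the cap
rows(93,s['tool_pos']+[0,0,.1],R,4)
E
```

```text
[0.46742946 0.05824639 0.24992342] 0.09235466684606745
(array([0.48018752, 0.05896132]), 144, np.float64(0.0006046577278090888), np.float64(0.11794276619929246))
(array([0.47868433, 0.05884617]), 205, np.float64(0.0006301109142182182), np.float64(0.07499466037697088))
(array([0.47914678, 0.05986566]), 237, np.float64(0.0009859887350588369), np.float64(0.08997852480941602))
93, 0.3, 1.2, -25, 0, -0, 0,
93, 0.3, 1.2, -25, 0, -0, 0,
93, 0.3, 1.2, -25, 0, -0, 0,
93, 0.3, 1.1, -25, 0, -0, 0,
```

>>> drive_tool(moves=[93, 0.3, 1.2, -25, 0, 0, 0, 93, 0.3, 1.2, -25, 0, 0, 0, 93, 0.3, 1.2, -25, 0, 0, 0, 93, 0.3, 1.2, -25, 0, 0, 0, 93, 0.4, 1.8, -40, 0, 0, 0, 93, 0.4, 1.8, -40, 0, 0, 0])

```text
t: 7.3
tool_pos: [0.467, 0.058, 0.4311]
orientation: [2.744, 1.457, 0.049]
force: [0.7, 0.3, 0.3]
opening: 0.0929
gripper_force: 0.0
```

```bash
python3 - <<'E'
from h import *
s,R=st()
k=shot('side')
c=[.478,.0586]
print(cyl(k,c,.107,.118,.028,True))
for z in(.06,.075,.085): print(cyl(k,c,z,z+.012,.031,False,.04))
# cap top plane
W=cloud(k);m=(np.hypot(W[...,0]-.478,W[...,1]-.059)<.026)&(W[...,2]>.117)&(W[...,2]<.126);P=W[m]
A=np.c_[P[:,:2]-[.478,.059],np.ones(len(P))];print('cap plane',np.linalg.lstsq(A,P[:,2],rcond=None)[0],len(P))
save('placed.png',k['color'][140:270,240:420],4)
# probe grasp pose
a=-.1857;th=.2606
Rp=Ro.from_euler('ZY',[a,-th]).as_matrix();o=np.array([.3597,.3329,.0951])
zt=-Rp[:,2];
for y in(Rp[:,1],-Rp[:,1]):
    Rt=np.stack([np.cross(y,zt),y,zt],1); rv=(R.T@Rt);print('turn deg',np.degrees(Ro.from_matrix(rv).as_rotvec()))
g=o+Rp[:,2]*.065;print('grasp',g,'tcp',g+Rp[:,2]*.167,'z axis',Rp[:,2],s['tool_pos'],s['q'])
E
```

```text
(array([0.48024841, 0.05891914]), 145, np.float64(0.0006520401389820893), np.float64(0.1179890972957133))
(array([0.4786727 , 0.05900099]), 158, np.float64(0.00042422487601449094), np.float64(0.07199655868096423))
(array([0.47908606, 0.05941209]), 184, np.float64(0.0006705556267548457), np.float64(0.08699677966954163))
(array([0.48035543, 0.0627375 ]), 201, np.float64(0.0016735934079990418), np.float64(0.09661896359789875))
cap plane [-0.00264079  0.02710383  0.12150042] 309
turn deg [ -12.41610989   -7.5866078  -112.85526376]
turn deg [-6.7871782  11.10777737 66.37534111]
grasp [0.34324002 0.33599224 0.15790531] tcp [0.30095054 0.34393694 0.31926665] z axis [-0.25323045  0.047573    0.96623556] [0.46696488 0.05798138 0.43106983] [ 0.02119859 -0.25914008  1.81379009 -0.01636328  1.54330018  0.61556048]
```

View pics/placed.png

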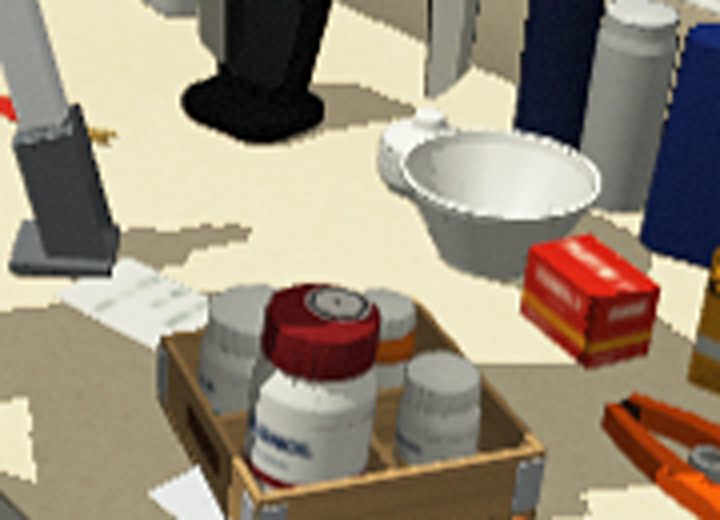

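The bottle stands on the pad, with its cap top at 0.1215 m. The sticker is visible at placed.png (340,302) and the small bottles are undisturbed. Next is the pre-grasp on the thermometer.

```bash
cat >> h.py <<'E'
a=-.1857;th=.2606
Rp=Ro.from_euler('ZY',[a,-th]).as_matrix();po=np.array([.3597,.3329,.0951])
Rg=np.stack([np.cross(Rp[:,1],-Rp[:,2]),Rp[:,1],-Rp[:,2]],1)
def tcpg(h): return po+Rp[:,2]*(.065+.167+h)
E
python3 - <<'E'
from h import *
rows(93,tcpg(.085),Rg,14)
E
```

```text
93, 9.6, -22.9, 1.7, -0.84, -0.52, -8.07,
93, 12.7, -21.3, 1.2, -0.84, -0.52, -8.07,
93, 15.6, -19.4, 0.8, -0.84, -0.52, -8.07,
93, 18.1, -17, 0.4, -0.84, -0.52, -8.07,
93, 20.4, -14.3, -0, -0.84, -0.52, -8.07,
93, 22.2, -11.3, -0.4, -0.84, -0.52, -8.07,
93, 23.5, -8, -0.8, -0.84, -0.52, -8.07,
93, 24.4, -4.7, -1.1, -0.84, -0.52, -8.07,
93, 24.8, -1.2, -1.3, -0.84, -0.52, -8.07,
93, 24.7, 2.3, -1.6, -0.84, -0.52, -8.07,
93, 24.1, 5.8, -1.7, -0.84, -0.52, -8.07,
93, 23, 9.2, -1.8, -0.84, -0.52, -8.07,
93, 21.5, 12.3, -1.9, -0.84, -0.52, -8.07,
93, 19.5, 15.2, -1.9, -0.84, -0.52, -8.07,
```

>>> drive_tool(moves=[93, 9.6, -23, 1.7, -0.8, -0.5, -8, 93, 12.7, -21.3, 1.2, -0.8, -0.5, -8, 93, 15.6, -19.4, 0.8, -0.8, -0.5, -8, 93, 18, -17, 0.4, -0.8, -0.5, -8, 93, 20.4, -14.3, 0, -0.8, -0.5, -8, 93, 22, -11.3, -0.4, -0.8, -0.5, -8, 93, 23.5, -8, -0.8, -0.8, -0.5, -8, 93, 24.4, -4.7, -1, -0.8, -0.5, -8])

```text
t: 8.15
tool_pos: [0.3592, 0.2247, 0.4098]
orientation: [1.477, 2.576, 0.001]
force: [0.2, 0.0, 0.5]
opening: 0.0929
gripper_force: 0.0
```

```bash
python3 - <<'E'
from h import *
rows(93,tcpg(.085),Rg,7)
E
```

```text
93, 20.9, -0.9, -2, -0.77, -0.55, -6.94,
93, 20.8, 1.6, -2.2, -0.77, -0.55, -6.94,
93, 20.4, 4.2, -2.4, -0.77, -0.55, -6.94,
93, 19.8, 6.7, -2.5, -0.77, -0.55, -6.94,
93, 18.8, 9, -2.6, -0.77, -0.55, -6.94,
93, 17.5, 11.3, -2.6, -0.77, -0.55, -6.94,
93, 16, 13.3, -2.6, -0.77, -0.55, -6.94,
```

>>> drive_tool(moves=[93, 21, -1, -2, -0.8, -0.5, -7, 93, 21, 1.6, -2.2, -0.8, -0.5, -7, 93, 20.4, 4.2, -2.4, -0.8, -0.5, -7, 93, 19.8, 6.7, -2.5, -0.8, -0.6, -7, 93, 18.8, 9, -2.6, -0.8, -0.6, -7, 93, 17.5, 11.3, -2.6, -0.8, -0.6, -7, 93, 16, 13.3, -2.6, -0.8, -0.6, -7, 93, 0, 0, 0, 0, 0, 0])

```text
t: 8.95
tool_pos: [0.279, 0.3488, 0.4015]
orientation: [0.256, 2.869, -0.029]
force: [-0.2, -0.6, -0.2]
opening: 0.093
gripper_force: 0.0
```

```bash
python3 - <<'E'
from h import *
rows(93,tcpg(.085),Rg,1)
s,R=st();print(s['q'],s['tool_pos'])
k=shot('side');t=shot('top');save('pre.png',np.hstack([t['color'][170:300,130:260],k['color'][90:220,200:330]]),3)
E
```

```text
93, -0.5, -0.8, 0.2, 0.29, 0.06, 0.39,
[ 0.8773396  -0.35913602  1.95837384 -0.22841669  1.41259279 -0.49380418] [0.27899755 0.34882958 0.40149726]
```

View pics/pre.png

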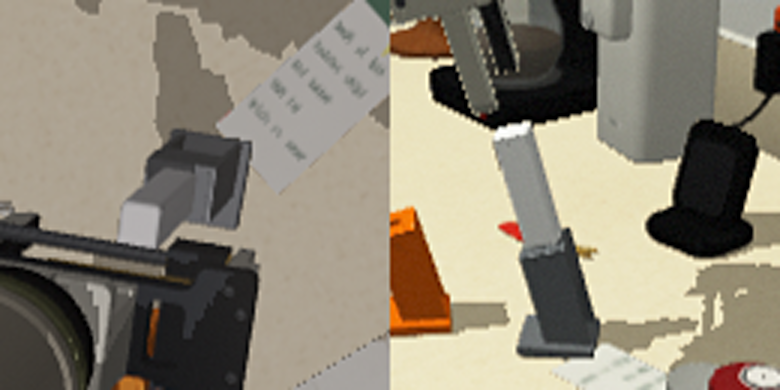

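The fingers are lined up behind the white handle (pre.png right: handle (520,180), finger (470,60)). I'll descend along the axis.

>>> drive_tool(moves=[93, -0.5, -0.8, 10, 0.3, 0, 0.4, 93, 0, 0, 20, 0, 0, 0, 93, 0, 0, 20, 0, 0, 0, 93, 0, 0, 20, 0, 0, 0, 93, 0, 0, 15, 0, 0, 0, 93, 0, 0, 0, 0, 0, 0, 93, 0, 0, 0, 0, 0, 0])

```text
t: 9.75
tool_pos: [0.3025, 0.3419, 0.3196]
orientation: [0.278, 2.868, -0.038]
force: [0.1, -0.3, 0.9]
opening: 0.0928
gripper_force: 0.0
```

```bash
python3 - <<'E'
from h import *
rows(93,tcpg(0),Rg,1);s,R=st();print(s['force'],s['tool_pos'])
E
```

```text
93, 2, 1.7, -0.2, -0.16, 0.06, -0.43,
[ 0.11886489 -0.30369724  0.89850059] [0.3025286  0.34189567 0.31963098]
```

>>> drive_tool(moves=[93, 2, 1.7, 0, -0.1, 0, -0.4, 60, 0, 0, 0, 0, 0, 0, 15, 0, 0, 0, 0, 0, 0, 15, 0, 0, 0, 0, 0, 0, 15, 0, 0, 0, 0, 0, 0, 15, 0, 0, 0, 0, 0, 0, 15, 0, 0, 0, 0, 0, 0, 15, 0, 0, 0, 0, 0, 0], grip_force=25)

```text
t: 10.55
tool_pos: [0.3005, 0.3446, 0.3194]
orientation: [0.265, 2.868, -0.035]
force: [0.1, 0.9, 0.3]
opening: 0.0416
gripper_force: 0.0
```

```bash
python3 - <<'E'
from h import *
rows(15,tcpg(0),Rg,1);s,R=st();print(s['force'],s['wrist_torque'],s['tool_pos'],s['opening'],s['gripper_force'])
E
```

```text
15, -0.5, -0.6, 0.3, 0.02, 0.09, 0.09,
[0.11876216 0.85950771 0.27332047] [ 0.01106657 -0.05291693 -0.0055711 ] [0.30053205 0.3446415  0.31939824] 0.041572227635676244 0.0
```

>>> drive_tool(moves=[15, 0, 0, 0, 0, 0, 0, 15, 0, 0, 0, 0, 0, 0, 15, 0, 0, 0, 0, 0, 0, 15, 0, 0, 0, 0, 0, 0, 15, 0, 0, 0, 0, 0, 0])

```text
t: 11.05
tool_pos: [0.3005, 0.3446, 0.3193]
orientation: [0.265, 2.868, -0.035]
force: [-0.1, -0.5, 0.3]
opening: 0.0242
gripper_force: 25.0
```

>>> drive_tool(moves=[15, 0, 0, -6, 0, 0, 0, 15, 0, 0, -14, 0, 0, 0, 15, 0, 0, -16, 0, 0, 0, 15, 0, 0, -16, 0, 0, 0, 15, 0, 0, -16, 0, 0, 0, 15, 0, 0, -16, 0, 0, 0, 15, 0, 0, -16, 0, 0, 0, 15, 0, 0, 0, 0, 0, 0])

```text
t: 11.85
tool_pos: [0.2749, 0.35, 0.4197]
orientation: [0.264, 2.865, -0.028]
force: [0.6, 0.3, -1.1]
opening: 0.0238
gripper_force: 25.0
```

>>> drive_tool(moves=[15, 0, 0, -15, 0, 0, 0, 15, 0, 0, -15, 0, 0, 0, 15, 0, 0, 0, 0, 0, 0])

```text
t: 12.15
tool_pos: [0.2674, 0.3512, 0.4477]
orientation: [0.265, 2.866, -0.03]
force: [-1.2, 0.8, -0.2]
opening: 0.024
gripper_force: 25.0
```

```bash
cat >> h.py <<'E'
def probefit(p0,z0=None):
    """fit the handle's free part with the side camera; returns origin & up axis"""
E
python3 - <<'E'
from h import *
s,R=st();print(s['force'],s['tool_pos'],s['opening'],s['q'])
k=shot('side');t=shot('top');save('drawn.png',np.hstack([t['color'][110:290,130:330],k['color'][40:220,180:380]]),1.9)
E
```

```text
[-1.20764418  0.75931326 -0.24234989] [0.26735207 0.35119699 0.44773421] 0.024024933929413232 [ 0.90361084 -0.38474623  1.89454208 -0.23202763  1.50584558 -0.4825778 ]
```

View pics/drawn.png

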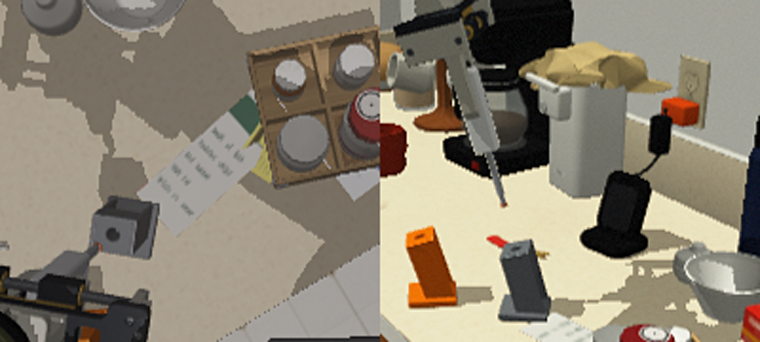

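The probe is out of its stand: the foot is at drawn.png right (503,205) and the stand's hole is empty. The sticker is visible in the top view. I'll measure the spot and plan the transfer.

```bash
python3 - <<'E'
from h import *
t=load('top');W=cloud(t);i=t['color'].astype(int)
m=(abs(W[...,2]-.121)<.006)&(np.hypot(W[...,0]-.478,W[...,1]-.058)<.04)
(c,r)=cv2.minEnclosingCircle((W[m][:,:2]*1000).astype(np.float32));print('cap',c,r,np.median(W[m][:,2]))
w=m&(i[...,0]<1.25*i[...,1]); 
c2,r2=cv2.minEnclosingCircle((W[w][:,:2]*1000).astype(np.float32));print('sticker',c2,r2,W[w].mean(0))
print('by pixel',ray(t,324.2,162.6,.121))
sp=np.array([W[w][:,0].mean(),W[w][:,1].mean()])
s,R=st();z=np.array([0,0,-1.]);y=R[:,1]-R[2,1]*np.array([0,0,1]);y/=np.linalg.norm(y);Rt=np.stack([np.cross(y,z),y,z],1)
print(Rt[:,1],Rt[:,0]); rows(15,[*(sp+.0005*Rt[:2,0]),.470],Rt,8)
E
```

```text
cap (479.5413513183594, 57.523380279541016) 28.133684158325195 0.12100563964570431
sticker (484.757568359375, 55.807228088378906) 27.456619262695312 [0.48853024 0.06293456 0.12142952]
by pixel [0.49324403 0.06418657 0.121     ]
[0.18273816 0.98316162 0.        ] [-0.98316162  0.18273816  0.        ]
15, -33.3, -30.3, 5.7, 0.01, 1.88, -0,
15, -33.5, -30.3, 4.7, 0.01, 1.88, -0,
15, -33.6, -30.3, 3.6, 0.01, 1.88, -0,
15, -33.7, -30.3, 2.5, 0.01, 1.88, -0,
15, -33.8, -30.3, 1.3, 0.01, 1.88, -0,
15, -33.8, -30.3, 0.2, 0.01, 1.88, -0,
15, -33.8, -30.3, -0.9, 0.01, 1.88, -0,
15, -33.8, -30.3, -2, 0.01, 1.88, -0,
```

>>> drive_tool(moves=[15, -33.3, -30.3, 4, 0, 1.9, 0, 15, -33.5, -30.3, 3, 0, 1.9, 0, 15, -33.6, -30.3, 2.5, 0, 1.9, 0, 15, -33.7, -30.3, 1.5, 0, 1.9, 0, 15, -33.8, -30.3, 1, 0, 1.9, 0, 15, -33.8, -30.3, 0, 0, 1.9, 0, 15, -33.8, -30.3, -1, 0, 1.8, 0, 15, -33.8, -30.3, -2, 0, 1.8, 0])

```text
t: 13.05
tool_pos: [0.4875, 0.0614, 0.4746]
orientation: [-0.29, -3.126, -0.001]
force: [-0.3, 0.5, -1.3]
opening: 0.0239
gripper_force: 25.0
```

>>> drive_tool(moves=[15, 0, 0, 0, 0, 0, 0, 15, 0, 0, 0, 0, 0, 0, 15, 0, 0, 0, 0, 0, 0])

```text
t: 13.35
tool_pos: [0.4863, 0.064, 0.4746]
orientation: [-0.288, -3.128, -0.0]
force: [0.1, -0.2, -1.4]
opening: 0.0239
gripper_force: 25.0
```

```bash
python3 - <<'E'
from h import *
import sys
t=load('top');W=cloud(t);i=t['color'].astype(int)
m=(abs(W[...,2]-.121)<.006)&(np.hypot(W[...,0]-.4795,W[...,1]-.0575)<.0265)
w=(m&(i[...,0]<1.25*i[...,1])).astype(np.uint8)
n,l,stt,cc=cv2.connectedComponentsWithStats(w);print(stt[1:],cc[1:]); 
b=1+np.argmax(stt[1:,4]);print('spot',ray(t,*cc[b],.121))
s,R=st();print(np.round(R,4),s['tool_pos'],s['force'])
k=shot('side');t2=shot('top')
save('above.png',np.hstack([cv2.resize(k['color'][120:220,290:390],(500,500),interpolation=2),cv2.resize(t2['color'][120:220,270:370],(300,300),interpolation=2).repeat(1,0) if 0 else np.vstack([cv2.resize(load('side')['color'][60:260,240:400],(240,300),interpolation=2),cv2.resize(t2['color'][120:220,280:400],(240,200),interpolation=2)])]))
E
```

```text
[[317 158  16  15 195]] [[324.91794872 164.93846154]]
spot [0.48858772 0.06289534 0.121     ]
[[-9.832e-01  1.827e-01 -7.000e-04]
 [ 1.827e-01  9.832e-01  1.000e-04]
 [ 7.000e-04 -0.000e+00 -1.000e+00]] [0.48625642 0.06400229 0.47463745] [ 0.10817254 -0.15353006 -1.43501186]
```

View pics/above.png

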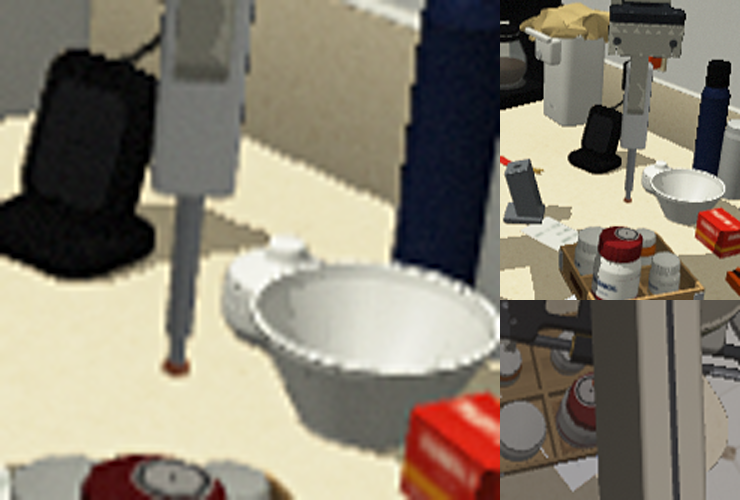

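The foot is at above.png (176,369), directly above the sticker dot at (174,477), in the side view. I'll compare the two in the side camera.

```bash
python3 - <<'E'
from h import *
np.set_printoptions(precision=4,suppress=True)
k=load('side');W=cloud(k);i=k['color'].astype(int)
print('spot side',ray(k,324.8,215.4,.121),W[215,325])
print('foot ray',ray(k,325.2,194.2,.1686)); print(W[190:195,325])
# shank/handle vertical: column centres
for v in(165,175,185):
    P=W[v,310:345];j=(abs(P[:,1]-.063)<.02)&(P[:,2]>.16);print(v,P[j].mean(0),j.sum())
for v in(120,130,140,150):
    P=W[v,310:350];j=(abs(P[:,1]-.055)<.03)&(P[:,2]>.16);print(v,P[j].mean(0),j.sum(),P[j][:,1].min())
E
```

```text
spot side [0.4907 0.0664 0.121 ] [0.4912 0.0668 0.1217]
foot ray [0.4874 0.0645 0.1686]
[[0.4851 0.0591 0.1803]
 [0.4858 0.0616 0.1769]
 [0.4859 0.0612 0.175 ]
 [0.4856 0.0591 0.174 ]
 [0.4865 0.0625 0.1701]]
165 [0.4851 0.0604 0.2302] 5
175 [0.486  0.0613 0.21  ] 6
185 [0.4857 0.061  0.1897] 6
120 [0.482  0.0431 0.3192] 18 0.03357965047529682
130 [0.4821 0.0442 0.3016] 18 0.03623901159922355
140 [0.4839 0.0527 0.2806] 18 0.049188141784239435
150 [0.4837 0.0531 0.262 ] 18 0.049202530037215635
```

```bash
python3 - <<'E'
from h import *
np.set_printoptions(precision=4,suppress=True)
for n in('side','top'):
    k=load(n);W=cloud(k)
    def pl(m,c):
        P=W[m];A=np.c_[P[:,:2]-c,np.ones(len(P))];x=np.linalg.lstsq(A,P[:,2],rcond=None)[0]
        r=abs(A@x-P[:,2])<.003;x=np.linalg.lstsq(A[r],P[r,2],rcond=None)[0];return x,len(P)
    print(n,'table',pl((abs(W[...,2])<.012)&(abs(W[...,0]-.45)<.15)&(abs(W[...,1]-.1)<.3),[.48,.06]))
    print(n,'cap',pl((np.hypot(W[...,0]-.4805,W[...,1]-.059)<.025)&(abs(W[...,2]-.121)<.006),[.48,.06]))
E
```

```text
side table (array([-0.001 ,  0.0015,  0.0008]), 11163)
side cap (array([-0.011 ,  0.0267,  0.1217]), 284)
top table (array([ 0.0021, -0.0029,  0.0014]), 17232)
top cap (array([-0.0194,  0.0018,  0.1213]), 243)
```

>>> drive_tool(moves=[15, -2.8, 1.1, 5, 0, 0, 0, 15, 0, 0, 10, 0, 0, 0, 15, 0, 0, 10, 0, 0, 0, 15, 0, 0, 10, 0, 0, 0, 15, 0, 0, 5, 0, 0, 0, 15, 0, 0, 0, 0, 0, 0, 15, 0, 0, 0, 0, 0, 0, 15, 0, 0, 0, 0, 0, 0])

```text
t: 14.25
tool_pos: [0.4898, 0.064, 0.4358]
orientation: [0.289, 3.127, 0.0]
force: [-0.5, -0.5, -1.0]
opening: 0.0239
gripper_force: 25.0
```

```bash
python3 - <<'E'
from h import *
s,R=st();print(s['tool_pos'],s['force'],np.round(R[:,2],4))
k=shot('side');save('near.png',k['color'][180:240,290:370],8)
E
```

```text
[0.48978064 0.06395488 0.43584819] [-0.45871918 -0.54621073 -0.98360666] [ 1.1e-03 -1.0e-04 -1.0e+00]
```

View pics/near.png

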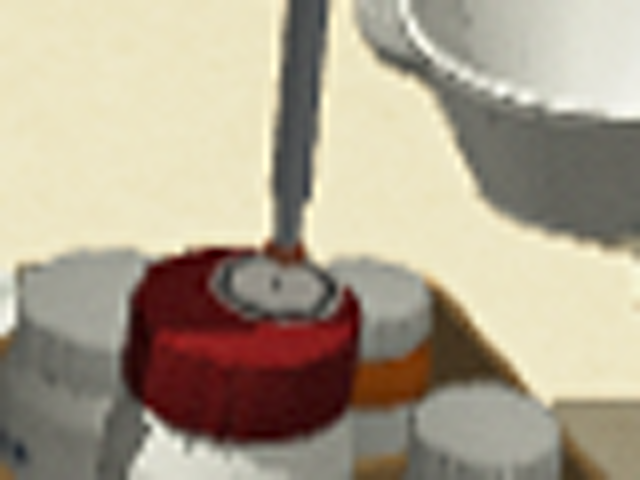

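```bash
python3 - <<'E'
from h import *
k=load('side')
a=ray(k,324.6,215.6,.1213)
for v in(211.5,212.2):
  for z in(.1285,.130): b=ray(k,325.6,v,z);print(z,b,(a-b)*1000)
E
```

```text
0.1285 [0.49213285 0.06846116 0.1285    ] [-2.05013877 -3.26574301 -7.2       ]
0.13 [0.49151208 0.06593652 0.13      ] [-1.42937451 -0.74110138 -8.7       ]
0.1285 [0.49160735 0.06582326 0.1285    ] [-1.52463938 -0.62783894 -7.2       ]
0.13 [0.4909885  0.06330823 0.13      ] [-0.90579035  1.88718862 -8.7       ]
```

>>> drive_tool(moves=[15, 1.1, -0.9, 0, 0, 0, 0, 15, 0, 0, 3, 0, 0, 0, 15, 0, 0, 3, 0, 0, 0, 15, 0, 0, 1, 0, 0, 0, 15, 0, 0, 0, 0, 0, 0, 15, 0, 0, 0, 0, 0, 0])

```text
t: 14.9
tool_pos: [0.4884, 0.0633, 0.4282]
orientation: [0.289, 3.128, -0.0]
force: [0.4, -0.1, -1.3]
opening: 0.0241
gripper_force: 25.0
```

>>> drive_tool(moves=[15, 0, 0, 1, 0, 0, 0, 15, 0, 0, 1, 0, 0, 0, 15, 0, 0, 0, 0, 0, 0, 15, 0, 0, 0, 0, 0, 0])

```text
t: 15.3
tool_pos: [0.4884, 0.0633, 0.4264]
orientation: [0.289, 3.128, -0.0]
force: [0.2, -0.5, 0.1]
opening: 0.0241
gripper_force: 25.0
```

>>> drive_tool(moves=[15, 0, 0, 1, 0, 0, 0, 15, 0, 0, 1, 0, 0, 0, 15, 0, 0, 0, 0, 0, 0, 15, 0, 0, 0, 0, 0, 0])

```text
t: 15.7
tool_pos: [0.4884, 0.0633, 0.4243]
orientation: [0.289, 3.128, -0.0]
force: [-0.4, -0.1, 0.8]
opening: 0.0239
gripper_force: 25.0
```

```bash
python3 - <<'E'
from h import *
f=[]
for i in range(16):
    k=shot('side'); f.append(robot.read_state()['force'])
f=np.array(f);print(f.mean(0),f.std(0)/4,robot.read_state()['t'])
save('touch.png',k['color'][180:240,290:370],8)
E
```

```text
[-0.04125646  0.11594771  0.57055574] [0.10404781 0.14011224 0.12532198] 16.5
```

View pics/touch.png

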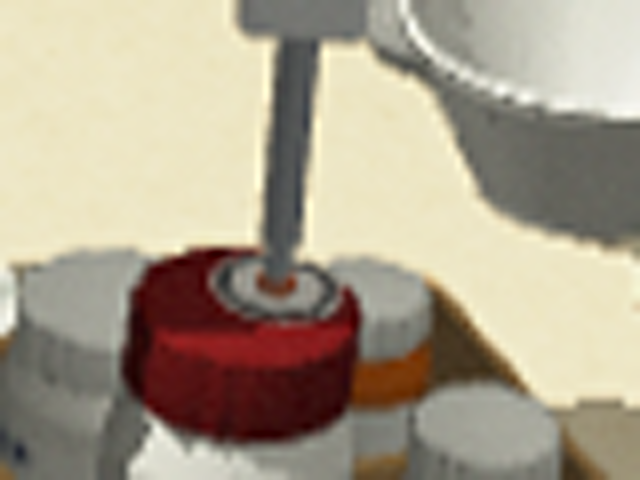

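The foot sits on the dot (touch.png (277,285)), with about 1.7 N on the cap, or roughly 3.5 mm pushed in. I'll press 2 mm more.

>>> drive_tool(moves=[15, 0, 0, 1, 0, 0, 0, 15, 0, 0, 1, 0, 0, 0, 15, 0, 0, 0, 0, 0, 0, 15, 0, 0, 0, 0, 0, 0, 15, 0, 0, 0, 0, 0, 0])

```text
t: 17.0
tool_pos: [0.4884, 0.0633, 0.4223]
orientation: [0.289, 3.128, -0.0]
force: [-0.8, 0.7, 0.4]
opening: 0.0243
gripper_force: 25.0
```

```bash
python3 - <<'E'
from h import *
f=[]
for i in range(16):
    k=shot('side'); f.append(robot.read_state()['force'])
f=np.array(f);s,R=st();print(f.mean(0),f.std(0)/4,s['t'],s['tool_pos'],R[:,2])
W=cloud(k);i=k['color'].astype(int)
print(cyl(k,[.479,.059],.107,.118,.028,True))
# foot/handle length visible: handle underside z
P=W[120:200,318:332];
E
```

```text
[0.20142415 0.47068666 0.73942844] [0.10805681 0.13510254 0.12952232] 17.8 [0.48839007 0.06330256 0.42230058] [ 2.29184303e-04 -7.50633568e-05 -9.99999971e-01]
(array([0.48011979, 0.05907432]), 143, np.float64(0.0006249124868875459), np.float64(0.11794567056982855))
```

```bash
python3 -c "
from plant import robot
print(robot.close_job())"
```

```text
the job is handed in; nothing more can be done
None
```

I handed the job in with the big bottle standing on the cork pad, about 4 mm off its centre, and the thermometer held upright on the sticker's dot. From force and arm height, its tip is pushed in about 5 mm with roughly 2 N on the cap; the judge's verdict was not reported.

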